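# Park the index plunger and bring the sliding stop up to the workpiece

### The job

On the bench fixture, pull the sprung index plunger up by its wing knob, twist it clockwise and let it down into its rest notches so that it stays retracted by itself. Only then slide the freed stop carriage along the bed and snug it up against the aluminium block with a firm but gentle push (about 15 N, never anything like 30 N) held for a moment, so that the block sits fully home against the end stop screw, wherever that is set, and the carriage stays in contact with the block; then let go. Do not touch the block itself with the gripper, and leave the other things on the bench alone.

Things in the scene. Friction and masses are not known exactly. Their poses are not given: they have to be found in the camera images.
- fixture: Bench fixture, bolted down: grey base plate 110 (x) by 290 (y) by 12 mm with a steel bed 65 mm wide whose top is 24 mm above the bench, two low guide strips along its sides (inner faces 53 mm apart, tops at 32 mm) and an end fence at the -y end. Origin on the bench surface under the plunger's axis as the carriage stands locked; z up, y along the bed; the base plate runs from y = -170 to +120 mm.
- carriage (a joint): Travel of the stop carriage towards the fence (the fixture's -y), m; 0 where the plunger locks it (about 1.5 mm of play), up to 0.075. It slides with about 3 N of friction and stays where it is left. Locked as long as the plunger's tip is in the bed's hole (8 mm deep). With the block home the carriage ends between 0.035 and 0.049, depending on the stop screw.
- carriage_nose (a point): Centre of the carriage's flat front face, which pushes the block: 50 mm wide, 25 to 50 mm above the bench, 35 mm to the fence side of the plunger's axis. Axes as the fixture's. The carriage is a grey block 50 mm wide and 97 mm long with its top 50 mm above the bench; the plunger's collar (36 mm across) stands on it, rim 66 mm above the bench.
- push_tab (a point): Point on the outer, rear (+y) face of the upright tab at the carriage's rear end, 80 mm above the bench. The tab is 40 mm wide, 8 mm thick, its top 96 mm above the bench, its rear face 62 mm behind the plunger's axis; push it towards -y of the fixture to slide the carriage. Axes as the fixture's.
- knob_grip (a point): Centre of the plunger's black wing knob: a bar 40 mm long (its own x), 12 mm thick (its own y), 28 mm tall, here 90 mm above the bench when the plunger is down. At knob = 0 its x is the fixture's x. It stands on a 10 mm stem; its underside is 10 mm above the collar's rim when down. z up.
- plunger (a joint): Lift of the sprung plunger, m: 0 fully down (locked), 0.013 its cross pin just clears the collar's rim, 0.010 at rest in the notches, 0.016 hard upper stop. The spring pulls down with 8 N at 0, 11.5 N at 0.010 and 13.6 N at 0.016.
- knob (a joint): Twist of the wing knob, rad, growing clockwise seen from above: 0 with its cross pin (along the wing, 6 mm thick) in the collar's two deep slots, 1.15 with the pin in the two rest notches, which are 3 mm deep and a little wider than the pin; range -0.04 to 1.30. It can be turned only when the plunger is lifted at least 0.013.
- block_mid (a point): Centre of the workpiece: plain aluminium block 50 by 50 mm, 36 mm tall, about 0.2 to 0.35 kg, lying loose on the bed between the guide strips, at least 7 mm short of the stop screw. Home against the screw its centre is 25 mm from the screw's face, somewhere between y = -109 and -95 mm in the fixture's frame: find it by feel. z up.
- fence: Fixed end fence, 65 mm wide, 22 mm thick, top 60 mm above the bench; origin and axes are the fixture's, its face is at y = -140 mm. Through it, on the bed's centre line 42 mm above the bench, goes the stop screw with a flat 20 mm steel head that faces the block. The screw is stiff and stays put; its head's face stands 6 to 20 mm out from the fence (y = -134 to -120 mm), set differently each time and not measured.
- wrench: Bystander: steel spanner 150 mm long lying beyond the fixture; origin under its middle.
- spool: Bystander: grey plastic spool, 48 mm across, 33 mm tall; origin at the centre of its underside.
- screwdriver: Bystander: screwdriver 150 mm long lying on the robot's side of the fixture; origin under its middle.
- tin: Bystander: orange tin, 90 mm across, 60 mm tall; origin at the centre of its underside.
- tin_lid: Bystander: black lid of the tin, 92 mm across, 12 mm tall, flat on the bench; origin at the centre of its underside.
- glasses: Bystander: clear safety glasses 130 mm wide, 50 mm tall, standing with the arms open; origin on the bench below the middle of the lenses.
Things that resemble listed ones, but are neither listed nor needed, are in the scene too. Leave any blue or yellow look-alike of the part that bears block_mid alone.

How it is judged:
By the outcome, as a careful person would: the job done as asked, in the order asked, and still so for the second after the job is handed in, with the robot touching nothing.
It also fails if it takes over 64 s, if anything falls off the work surface, if the arm or the gripper's body presses on something with over 40 N, if the wrist force passes 120 N, or if a joint passes its speed limit or range.

### The arm

A 6-joint arm with a two-finger parallel gripper is mounted at the origin on the work surface. World frame = base frame: x ahead of the robot, y to its left, z up, the work surface at z = 0. Lengths are in m, angles in rad, forces in N, time in s.
With the tool pointing down it reaches from about 0.35 to 0.725 m from the base axis. Payload 4.3 kg.
Tool frame: the origin (TCP) lies at the very end of the fingers, on their centre line; the grasp point (between the pads) lies 19 mm behind it; x points along the fingers, y is the direction in which the jaws open and shut, and the axes are right-handed (so a half turn about x gives the same grasp; the last joint's range is limited). The gripper opens to 85 mm and grips with 20 to 120 N. Pads are 22 mm wide; open, the fingers measure 114 mm over their backs; the gripper's body (76 mm by 85 mm) begins 54 mm behind the grasp point. The pads swing forward as they close: fully open they stand 13 mm farther back than shut.
Start: joints at [1.021, 0.377, 0.081, 1.274, 0, 1.46], TCP at [0.245, 0.52, 0.199] pointing down, gripper open.
Joint ranges: [-2.72, 2.72], [-0.84, 1.66], [-1.02, 1.22], [-1.77, 2.12], [-1.37, 1.28], [-3.14, 3.14]. Speed limits (rad/s): [2.57, 2.57, 3.14, 3.14, 3.14, 3.14].

### API

Orientations are given as a unit quaternion [w, x, y, z].
In Python, from workcell import * gives the robot as it stands. Calls block until the motion is done:
- move_ptp(position, orientation): joint-space move of the TCP to a pose.
- move_l(position, frame=None, max_speed=0.15, threshold=None): straight line of the TCP; frame=None keeps the orientation; max_speed is the mean speed in m/s. With threshold (N) it stops when the force on the tool has changed by that much, and returns True; else False.
- movej(angles): joint-space move.
- let_go() and grasp(f_grip=None): open the fingers fully, or close them until they stop; f_grip is the grip in N (None keeps the last).
- dwell(seconds).
- ik(position, orientation): joint angles nearest the present ones, or None.
- get_state(): the state.
- read_camera(name): name is "scene" or "top" or "wrist"; returns the picture (400x640x3 uint8, red, green, blue); there is no depth.
- camera_info(name): a dict with "fx", "fy", "cx", "cy" (pixels), "T" (4x4, takes a point from camera to world coordinates); the wrist camera has in their place "tool_from_camera" (4x4, takes a point from camera to tool coordinates, whose origin is the TCP and whose axes are the tool frame's). Camera axes: x right, y up, looking along -z (the intrinsics and any distortion apply to the point x, -y, -z); pixel columns grow to the right and rows downward; lengths in m; the calibration is good to about 2 mm. A picture is of the moment at which its call begins: read the wrist's pose just before it. camera_info takes no time and is no camera call.
A pose or a line that the arm cannot do raises Unreachable and nothing moves.
- finish_job(): hands the job in, once; it reports no verdict.
The state is a dict: "time": time; "joints": joint angles; "qd": joint speeds; "tau": joint torques, N m; "ee_pos": TCP position; "tcp_rot": TCP orientation; "contact_force": force on the tool from outside, world axes, zero at the start; "moment": the same for the moment, N m; "opening": finger opening in m.
Only numpy, scipy, OpenCV 4.12 (cv2) and the standard library are available. Lean on these libraries where they do the work, as an engineer would, in place of code of your own. Each camera call takes 0.05 s, during which the arm holds its last target. There are 200 camera calls.

## Working session

There is one attempt and no reset: what is moved stays moved. The work goes in short steps, each a Python script; the robot and the scene stay as the last script left them, time stands still between calls to the robot, and variables do not carry over. Pictures are saved under pics/ and viewed, about 8 in all and at most 12, crops included, and the job is handed in when it is done.

```bash
mkdir -p pics
python3 - <<'E'
from workcell import *
import cv2, numpy as np
for n in ("scene","top"):
    cv2.imwrite(f"pics/{n}0.png", cv2.resize(read_camera(n),(800,500),interpolation=cv2.INTER_CUBIC)[:,:,::-1])
    c=camera_info(n); print(n,{k:(np.round(v,4).tolist()) for k,v in c.items() if k!='name'})
print(camera_info("wrist")); print(get_state())
E
```

```text
scene {'fx': 498.8504, 'fy': 498.8504, 'cx': 324.6605, 'cy': 200.1848, 'T': [[-0.2544, -0.5805, 0.7735, 1.8096], [0.9671, -0.1512, 0.2046, 0.4025], [-0.0018, 0.8001, 0.5998, 1.0846], [0.0, 0.0, 0.0, 1.0]]}
top {'fx': 460.5915, 'fy': 460.5915, 'cx': 316.1095, 'cy': 197.6665, 'T': [[0.0018, 0.9962, -0.0866, 0.4394], [-1.0, 0.002, 0.0025, 0.0575], [0.0026, 0.0865, 0.9962, 1.334], [0.0, 0.0, 0.0, 1.0]]}
{'fx': 333.298436732078, 'fy': 333.298436732078, 'cx': 321.14776114663846, 'cy': 200.38447522084903, 'tool_from_camera': array([[ 1.00685139e-03,  3.24331628e-01, -9.45942906e-01,
        -1.75233885e-01],
       [ 9.99999339e-01,  1.98403265e-04,  1.13241419e-03,
        -2.27905514e-04],
       [ 5.54955900e-04, -9.45943421e-01, -3.24331214e-01,
        -8.32953644e-02],
       [ 0.00000000e+00,  0.00000000e+00,  0.00000000e+00,
         1.00000000e+00]])}
{'time': 0.1, 'joints': array([1.02066602e+00, 3.78018452e-01, 7.98306096e-02, 1.27439525e+00,
       1.61842125e-05, 1.46050495e+00]), 'qd': array([-0.00032313, -0.00232657,  0.00253562,  0.00085727, -0.00129392,
        0.00090681]), 'tau': array([ 9.90712360e-04, -4.64692140e+01,  2.70583194e+01,  1.20568517e-02,
       -7.20972662e-05,  3.96373025e-06]), 'ee_pos': array([0.24449529, 0.51975517, 0.19786565]), 'tcp_rot': array([ 0.68986561,  0.15366028,  0.69028609, -0.15485175]), 'contact_force': array([ 0.51599099, -0.25355694, -0.97418078]), 'moment': array([0.01772236, 0.00225571, 0.00792294]), 'opening': 0.08556277870471685}
```

View pics/scene0.png

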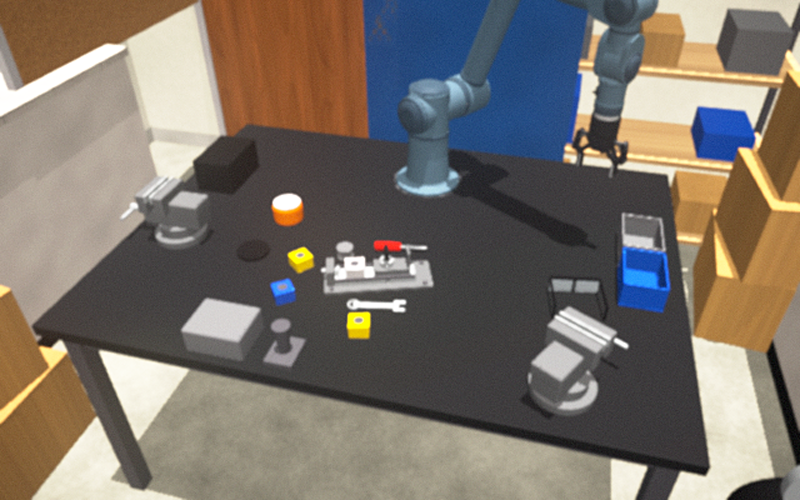

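View pics/top0.png

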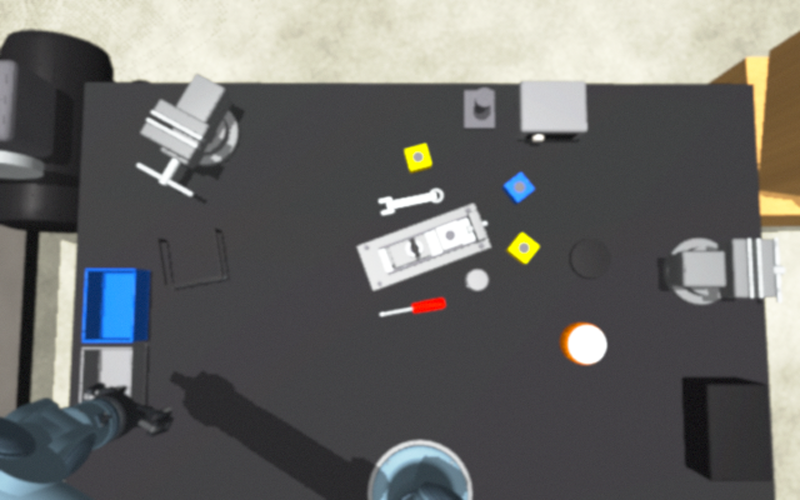

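The fixture lies at about (425,247) in the top view, with its fence end to the right. Next I'll enlarge that area.

Run:
```python
from workcell import *
import cv2, numpy as np
im=read_camera("top")[150:245,275:405]
cv2.imwrite("pics/top1.png", cv2.resize(im,None,fx=6,fy=6,interpolation=cv2.INTER_CUBIC)[:,:,::-1])
```

```text
(no output)
```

View pics/top1.png

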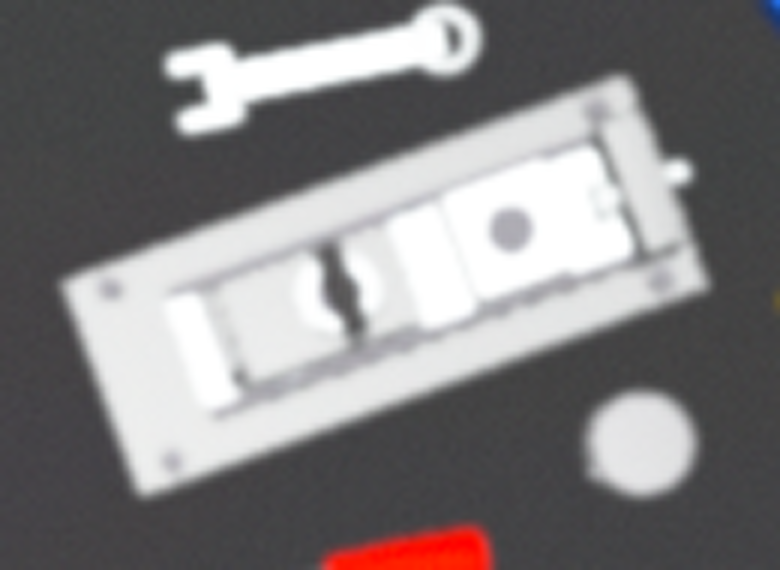

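The plate's top corners in the crop are at (62,283), (143,495), (710,290) and (625,75), with the knob at about (340,292). The knob's wing runs across the fixture. I'll fit the pose and then take a look from close by.

```bash
cat > h.py <<'E'
from workcell import *
import cv2, numpy as np
from scipy.spatial.transform import Rotation as R
def ray(ci,T,u,v):
    d=T[:3,:3]@np.array([(u-ci['cx'])/ci['fx'],-(v-ci['cy'])/ci['fy'],-1]); return T[:3,3],d
def hit(ci,T,u,v,z):
    o,d=ray(ci,T,u,v); return o+d*(z-o[2])/d[2]
def fit(P,Q):  # fixture xy -> world xy, rigid
    P=np.array(P);Q=np.array(Q);p=P-P.mean(0);q=Q-Q.mean(0)
    a=np.arctan2((p[:,0]*q[:,1]-p[:,1]*q[:,0]).sum(),(p*q).sum())
    M=np.array([[np.cos(a),-np.sin(a)],[np.sin(a),np.cos(a)]]); t=Q.mean(0)-M@P.mean(0)
    return a,t,np.linalg.norm((M@P.T).T+t-Q,axis=1)
def w(a,t,x,y,z):
    return np.array([np.cos(a)*x-np.sin(a)*y+t[0],np.sin(a)*x+np.cos(a)*y+t[1],z])
def quat(yaw):  # tool x down, jaw (tool y) at heading yaw
    X=np.array([0,0,-1.]);Y=np.array([np.cos(yaw),np.sin(yaw),0]);m=np.stack([X,Y,np.cross(X,Y)],1)
    q=R.from_matrix(m).as_quat(); return np.array([q[3],*q[:3]])
def wristT():
    s=get_state();q=s['tcp_rot'];T=np.eye(4);T[:3,:3]=R.from_quat([q[1],q[2],q[3],q[0]]).as_matrix();T[:3,3]=s['ee_pos']
    return T@camera_info('wrist')['tool_from_camera']
E
python3 - <<'E'
from h import *
c=camera_info('top');T=c['T']
px=[(62,283),(143,495),(710,290),(625,75)]
f=lambda p:(275+(p[0]+.5)/6-.5,150+(p[1]+.5)/6-.5)
Q=[hit(c,T,*f(p),.012)[:2] for p in px]
P=[(.055,.12),(-.055,.12),(-.055,-.17),(.055,-.17)]
a,t,r=fit(P,Q);print(a,t,r)
print('knob',hit(c,T,*f((340,292)),.104))
for s in(1,-1):
    for h in (0.15,.2,.25):
        q=quat(a+s*np.pi/2);print(s,h,np.round(q,3),ik([*t,h],q))
        print('   cw',ik([*t,h],quat(a+s*np.pi/2-1.15)))
E
```

```text
0.35494698154960513 [0.54731999 0.0120463 ] [0.00067989 0.00139175 0.00110702 0.00095995]
knob [0.54472412 0.01389604 0.104     ]
1 0.15 [ 0.696 -0.125  0.696  0.125] [-0.0938796   0.33947528 -0.10102573  1.13029532  0.         -0.44882658]
   cw [-0.0938796   0.33947528 -0.10102573  1.13029532  0.          0.70117342]
1 0.2 [ 0.696 -0.125  0.696  0.125] [-0.0938796   0.32020363  0.00212742  1.25272013  0.         -0.44882658]
   cw [-0.0938796   0.32020363  0.00212742  1.25272013  0.          0.70117342]
1 0.25 [ 0.696 -0.125  0.696  0.125] [-0.0938796   0.31325021  0.12085641  1.37840253  0.         -0.44882658]
   cw [-0.0938796   0.31325021  0.12085641  1.37840253  0.          0.70117342]
-1 0.15 [ 0.125  0.696  0.125 -0.696] [-0.0938796   0.33947528 -0.10102573  1.13029532  0.          2.69276607]
   cw [-0.0938796   0.33947528 -0.10102573  1.13029532  0.         -2.44041924]
-1 0.2 [ 0.125  0.696  0.125 -0.696] [-9.38796024e-02  3.20203626e-01  2.12742385e-03  1.25272013e+00
  0.00000000e+00  2.69276607e+00]
   cw [-9.38796024e-02  3.20203626e-01  2.12742385e-03  1.25272013e+00
  0.00000000e+00 -2.44041924e+00]
-1 0.25 [ 0.125  0.696  0.125 -0.696] [-0.0938796   0.31325021  0.12085641  1.37840253  0.          2.69276607]
   cw [-0.0938796   0.31325021  0.12085641  1.37840253  0.         -2.44041924]
```

Run:
```python
from h import *
a=.355;t=np.array([.5465,.0127])
move_ptp([*t,.21],quat(a+np.pi/2)); dwell(.3)
np.save('wT1.npy',wristT()); print(get_state()['ee_pos'],get_state()['time'])
im=read_camera('wrist'); np.save('w1.npy',im)
cv2.imwrite('pics/w1.png',cv2.resize(im,(800,500),interpolation=cv2.INTER_CUBIC)[:,:,::-1])
```

```text
[0.54650241 0.01315437 0.21000887] 2.5667
```

View pics/w1.png

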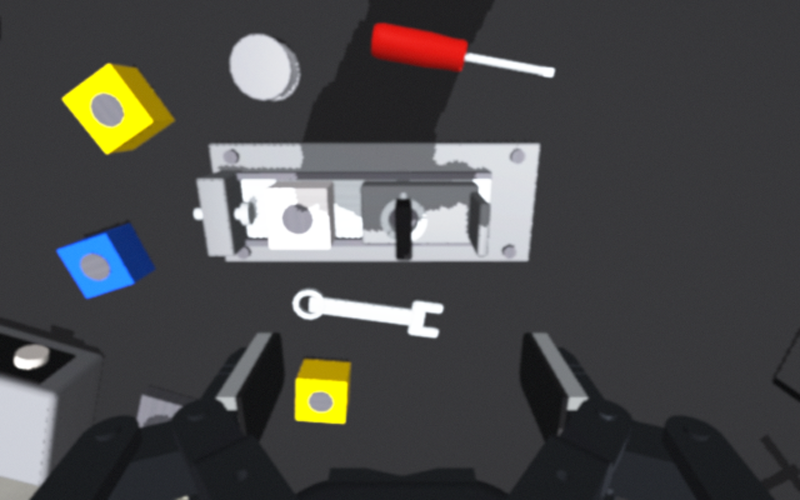

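The wrist view shows the plate corners at about (209,144), (540,144), (528,261) and (226,261), and the knob bar from (403,197) to (403,258). I'll enlarge it.

Run:
```python
from h import *
im=np.load('w1.npy')[105:220,280:440]
cv2.imwrite('pics/w1c.png',cv2.resize(im,None,fx=5,fy=5,interpolation=cv2.INTER_CUBIC)[:,:,::-1])
c=camera_info('wrist');T=np.load('wT1.npy')
Q=[hit(c,T,(u+.5)*.8-.5,(v+.5)*.8-.5,.012)[:2] for u,v in [(540,144),(528,261),(209,144),(226,261)]]
a,t,r=fit([(-.055,.12),(.055,.12),(-.055,-.17),(.055,-.17)],Q);print(a,t,r)
```

```text
0.35556550146584864 [0.5465452  0.01389355] [0.00118789 0.00103943 0.00108855 0.00107423]
```

View pics/w1c.png

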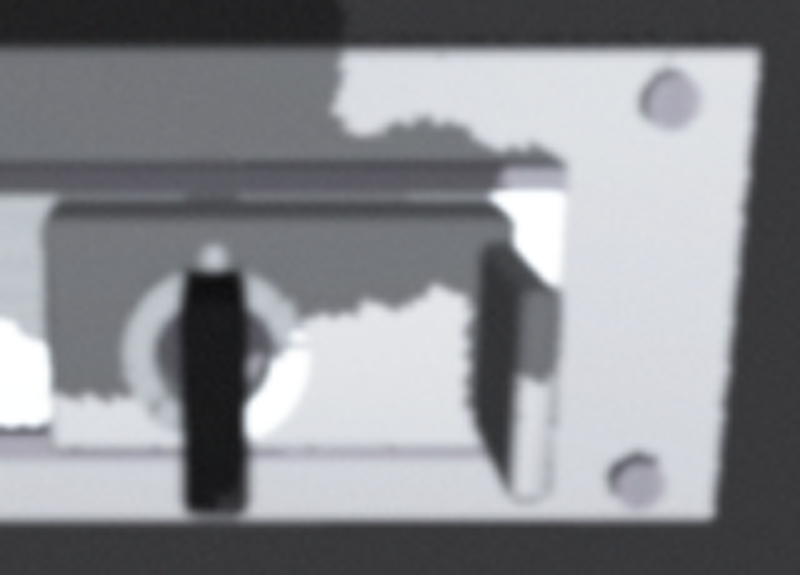

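Run:
```python
from h import *
c=camera_info('wrist');T=np.load('wT1.npy');a,t=.3555,np.array([.5465,.0139])
Ti=np.linalg.inv(T)
def pj(p):
    x=Ti@[*p,1];return np.array([c['cx']-c['fx']*x[0]/x[2],c['cy']+c['fy']*x[1]/x[2]])
f=lambda u,v:(280+(u+.5)/5-.5,105+(v+.5)/5-.5)
for n,u,v,z,P in [('knob+x end',215,515,.104,(.02,0)),('tab topL far',512,498,.096,(.02,.054)),('tab top R far',549,498,.096,(.02,.062)),('nose far',50,450,.05,(.025,-.035)),('nose near',45,208,.05,(-.025,-.035)),('collar L',122,350,.066,(0,-.018))]:
    q=hit(c,T,*f(u,v),z)
    d=q[:2]-t; M=np.array([[np.cos(a),np.sin(a)],[-np.sin(a),np.cos(a)]])
    print(n,np.round((M@d)*1e3,1),P)
```

```text
knob+x end [19.2 -0. ] (0.02, 0)
tab topL far [18.8 54.7] (0.02, 0.054)
tab top R far [18.8 61.5] (0.02, 0.062)
nose far [ 24.4 -34.8] (0.025, -0.035)
nose near [-26.8 -34.2] (-0.025, -0.035)
collar L [ -1.5 -18.3] (0, -0.018)
```

Knob, tab and nose agree with the model to about 1 mm. I'll grip high on the knob so the open fingers clear the tab top.

Run:
```python
from h import *
a,t=.3555,np.array([.5456,.0138]); q=quat(a+np.pi/2)
move_ptp([*t,.13],q); 
print('hit',move_l([*t,.087],q,max_speed=.06,threshold=6)); dwell(.2)
s0=get_state(); print(s0['ee_pos'],s0['contact_force'],s0['time'])
grasp(60); dwell(.2); s=get_state(); print(s['opening'],s['ee_pos'],s['contact_force'],s['moment'])
p=s['ee_pos']
for dz in (.005,.010,.0145):
    r=move_l([*t,.087+dz],q,max_speed=.03,threshold=25); dwell(.15); s=get_state(); print(r,s['opening'],s['ee_pos'],s['contact_force'],s['moment'])
print(s['time'])
np.save('w2T.npy',wristT());im=read_camera('wrist')
cv2.imwrite('pics/w2.png',cv2.resize(im[100:400,140:540],None,fx=2,fy=2,interpolation=cv2.INTER_CUBIC)[:,:,::-1])
```

```text
hit False
[0.54603042 0.01378323 0.08745415] [-0.29946015  0.26452693  0.19537028] 4.1
-4.971401695249537e-05 [0.54559114 0.01381344 0.08698474] [ 0.00375738 -0.36598335  0.81743817] [-0.04247169  0.00199924  0.01120928]
False -7.239795185047971e-05 [0.54560943 0.01379263 0.09201971] [-0.20703541 -0.49655478 -0.26668913] [-0.00232257 -0.00623067  0.04475105]
False 1.0903719137477382e-05 [0.54557462 0.01380877 0.09698583] [-0.37926371 -0.00224988 -0.24822051] [-0.00395003 -0.00596304  0.01045938]
False 0.00010952810620049534 [0.54557961 0.01379216 0.10147445] [-0.00722565 -0.96049331 -0.20988824] [ 0.03315778 -0.0209845  -0.00049317]
6.45
```

View pics/w2.png

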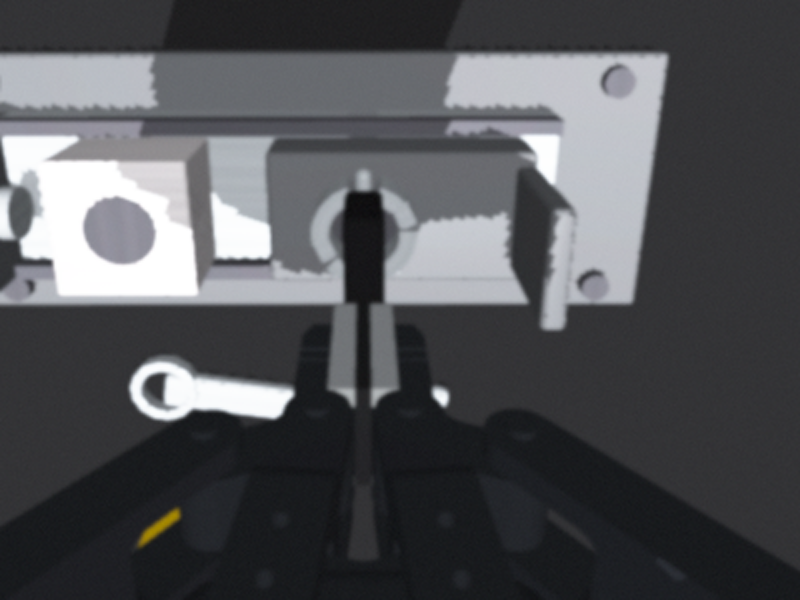

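The grasp closed on nothing: the opening is 0, and the tips in the picture (about row 305) sit above the knob. They look roughly 35 mm short of the stated TCP. I'll measure this by touching the knob's top gently with the closed fingers.

Run:
```python
from h import *
a,t=.3555,np.array([.5456,.0138]); q=quat(a+np.pi/2)
r=move_l([*t,.062],q,max_speed=.02,threshold=5); s=get_state(); print(r,s['ee_pos'],s['contact_force'],s['moment'],s['opening'],s['time'])
if r: move_l([*t,s['ee_pos'][2]+.004],q,max_speed=.03)
im=read_camera('wrist'); np.save('w3.npy',im)
cv2.imwrite('pics/w3.png',cv2.resize(im[100:400,140:540],None,fx=2,fy=2,interpolation=cv2.INTER_CUBIC)[:,:,::-1])
```

```text
True [0.5458571  0.01378968 0.07136103] [-0.22364245 -0.40143092  5.35407976] [-0.0019469  -0.01394325  0.02517568] -6.511066887919824e-05 7.8833
```

View pics/w3.png

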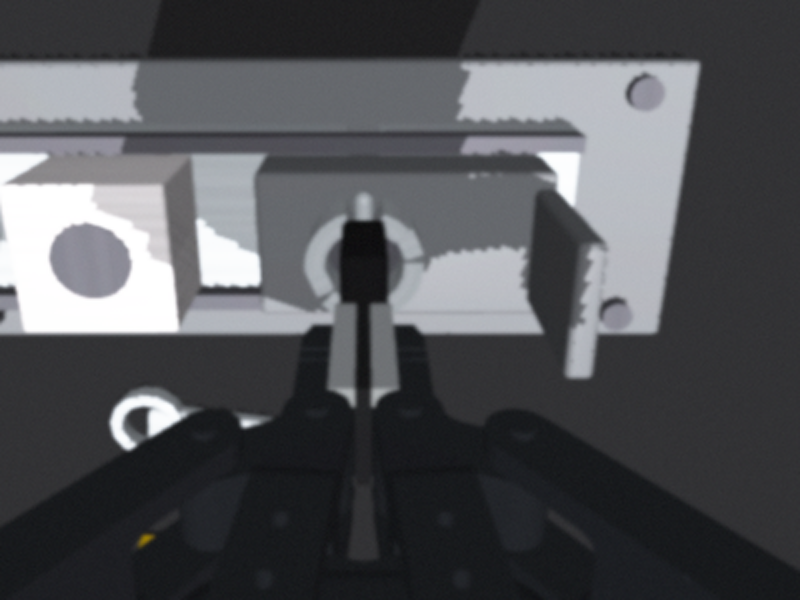

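Contact came at TCP z = 0.071, so the real fingertips end about 33 mm behind the nominal TCP. They are laterally centred on the knob (col 363). I'll redo the grip with that correction.

```bash
cat >> h.py <<'E'
TIP=.0327  # closed finger tips lie this far behind the nominal TCP (measured by touch)
a,t=.3555,np.array([.5456,.0138]); q0=quat(a+np.pi/2)
def show(*x):
    s=get_state(); print(*x,'t',round(s['time'],2),'open',round(s['opening'],4),'p',np.round(s['ee_pos'],4),'F',np.round(s['contact_force'],1),'M',np.round(s['moment'],2)); return s
E
python3 - <<'E'
from h import *
move_l([*t,.10],q0,max_speed=.1); let_go()
show(move_l([*t,.054],q0,max_speed=.05,threshold=6)); dwell(.1)
grasp(60); dwell(.2); s=show('grip')
if s['opening']>.008:
    for dz in (.005,.010,.0145):
        r=move_l([*t,.054+dz],q0,max_speed=.03,threshold=25); dwell(.15); show(r,dz)
E
```

```text
False t 10.5 open 0.0854 p [0.546  0.0137 0.0544] F [ 0.8 -0.5  0.5] M [0.01 0.05 0.02]
grip t 11.47 open 0.0104 p [0.5456 0.014  0.0542] F [-0.7  1.1  2.9] M [ 0.16  0.26 -0.03]
False 0.005 t 11.93 open 0.0109 p [0.5452 0.0139 0.0582] F [  3.1   0.5 -11.2] M [ 0.28 -0.69  0.01]
False 0.01 t 12.4 open 0.0102 p [0.5453 0.0139 0.0638] F [  2.7   1.1 -11.7] M [ 0.29 -0.61 -0.03]
False 0.0145 t 12.85 open 0.0106 p [0.5453 0.0139 0.0683] F [  2.3   1.6 -12.3] M [ 0.38 -0.48 -0.04]
```

Run:
```python
from h import *
z=.054+.0155
show(move_l([*t,z],q0,max_speed=.02,threshold=8))
for th in (.2,.5,.85,1.15):
    r=move_l([*t,z],quat(a+np.pi/2-th),max_speed=.05,threshold=25); dwell(.1); s=show(r,th)
    print(np.round(s['joints'][5],3))
    if r or np.linalg.norm(s['moment'])>1.5: break
```

```text
False t 13.1 open 0.0103 p [0.5453 0.0139 0.0694] F [  1.8   1.1 -14.4] M [ 0.34 -0.47 -0.06]
False 0.2 t 13.55 open 0.0103 p [0.5453 0.014  0.0694] F [  2.2   2.2 -15.1] M [ 0.55 -0.39  0.04]
-0.248
False 0.5 t 14.1 open 0.0104 p [0.5453 0.0142 0.0694] F [  1.2   3.3 -13.9] M [ 0.84 -0.33 -0.03]
0.052
False 0.85 t 14.7 open 0.0104 p [0.5456 0.0139 0.0695] F [  0.8   3.7 -14.6] M [ 0.91 -0.41  0.02]
0.402
False 1.15 t 15.25 open 0.0104 p [0.5458 0.0138 0.0696] F [  2.7   3.4 -15.3] M [ 0.9  -0.48  0.03]
0.702
```

Run:
```python
from h import *
q=quat(a+np.pi/2-1.15)
for dz in (.0135,.012,.011,.010,.0092):
    r=move_l([*t,.054+dz],q,max_speed=.02,threshold=25); dwell(.1); show(r,dz)
```

```text
False 0.0135 t 15.6 open 0.0105 p [0.5458 0.0137 0.0676] F [  2.7   3.7 -14. ] M [ 0.83 -0.62  0.02]
False 0.012 t 15.95 open 0.0104 p [0.5458 0.0137 0.0661] F [  2.6   3.5 -14.1] M [ 0.78 -0.64 -0.01]
False 0.011 t 16.3 open 0.0106 p [0.5458 0.0137 0.0651] F [  3.1   2.1 -12.7] M [ 0.74 -0.72  0.04]
False 0.01 t 16.65 open 0.0105 p [0.5458 0.0137 0.0642] F [  3.3   2.6 -11. ] M [ 0.66 -0.61  0.04]
False 0.0092 t 17.0 open 0.0105 p [0.546  0.0137 0.064 ] F [ 1.2  2.2 -2.1] M [ 0.67 -0.12 -0.03]
```

The pull vanished at 0.0098 lift, which matches the notch depth. I'll release, rise and look.

Run:
```python
from h import *
q=quat(a+np.pi/2-1.15)
let_go(); dwell(.1); show()
move_l([*t,.15],q,max_speed=.15)
move_ptp([*w(a,t,0,.02,.18)],q0); grasp(40); dwell(.2)
show(); np.save('w4T.npy',wristT())
im=read_camera('wrist'); np.save('w4.npy',im)
cv2.imwrite('pics/w4.png',cv2.resize(im[60:320,140:500],None,fx=2.2,fy=2.2,interpolation=cv2.INTER_CUBIC)[:,:,::-1])
```

```text
t 17.82 open 0.0856 p [0.5455 0.0138 0.0631] F [ 0.7 -0.2 -0.6] M [ 0.02 -0.02 -0.04]
t 20.55 open -0.0002 p [0.5386 0.0325 0.18  ] F [-0.6 -1.  -0.2] M [-0.03 -0.01 -0.03]
```

View pics/w4.png

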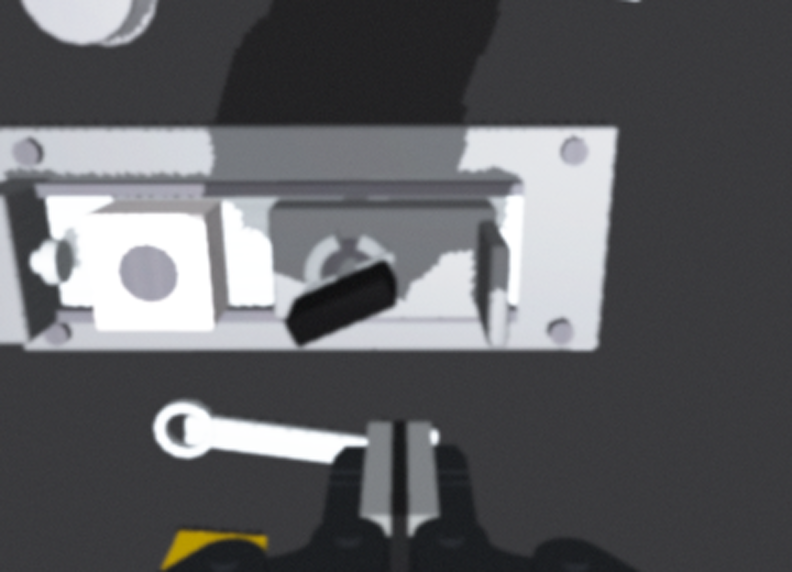

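The knob is now turned about 66° clockwise, and its raised end points up and right at (395,270). The gripper is clear. Next is the push on the tab with closed fingers, flat side forward.

```bash
cat >> h.py <<'E'
qp=quat(a); ZP=.0423
def fx(s):  # TCP in fixture frame, push force along fixture +y (reaction)
    d=s['ee_pos'][:2]-t; return np.round([np.cos(a)*d[0]+np.sin(a)*d[1],-np.sin(a)*d[0]+np.cos(a)*d[1]],4),round(float(-np.sin(a)*s['contact_force'][0]+np.cos(a)*s['contact_force'][1]),2)
E
python3 - <<'E'
from h import *
move_ptp(w(a,t,0,.105,.15),qp); show(move_l(w(a,t,0,.105,ZP),qp,max_speed=.1,threshold=8))
dwell(.1); print(fx(get_state()))
r=move_l(w(a,t,0,.070,ZP),qp,max_speed=.02,threshold=11); dwell(.1); show(r); print(fx(get_state()))
E
```

```text
False t 23.35 open -0.0001 p [0.5097 0.1123 0.043 ] F [0.7 0.5 0.6] M [ 0.05 -0.06  0.01]
(array([0.0008, 0.1048]), -0.09)
False t 25.45 open 0.0002 p [0.5212 0.0796 0.0423] F [-1.2  3.6  0.7] M [ 0.53  0.1  -0.07]
(array([0.    , 0.0701]), 3.77)
```

Run:
```python
from h import *
r=move_l(w(a,t,0,.042,ZP),qp,max_speed=.02,threshold=8); dwell(.05); show(r); print(fx(get_state()))
if not r:
    r=move_l(w(a,t,0,.016,ZP),qp,max_speed=.008,threshold=8); print(fx(get_state())); dwell(.1); show(r); print(fx(get_state()))
```

```text
False t 27.05 open -0.0 p [0.5309 0.0537 0.0423] F [-0.8  5.1  0.5] M [0.95 0.26 0.05]
(array([0.0001, 0.0426]), 5.07)
(array([-0.0004,  0.0305]), 0.54)
True t 28.98 open -0.0 p [0.5341 0.0425 0.0416] F [ 0.5  1.1 -0.3] M [-0.03  0.01 -0.  ]
(array([-0.0007,  0.0309]), 0.85)
```

It stopped at about 42 mm of travel, within the expected home range, and then relaxed. I'll build the force up in small steps and hold it.

Run:
```python
from h import *
y=.0306; F=0
while y>.018 and F<13.5:
    y-=.0003
    r=move_l(w(a,t,0,y,ZP),qp,max_speed=.006,threshold=9); dwell(.1)
    s=get_state();p,F=fx(s); print(round(y,4),r,p,F,round(s['time'],2))
    if r: break
```

```text
0.0303 False [-0.      0.0303] -0.14 29.55
0.03 False [-0.    0.03] -0.92 29.9
0.0297 False [-0.    0.03] 1.59 30.25
0.0294 False [-0.0001  0.03  ] 3.95 30.6
0.0291 False [-0.    0.03] 5.59 30.95
0.0288 False [-0.    0.03] 6.07 31.3
0.0285 False [-0.0001  0.0301] 6.45 31.65
0.0282 False [-0.      0.0301] 8.43 32.0
0.0279 False [-0.0001  0.0301] 9.46 32.35
0.0276 False [-0.      0.0301] 9.71 32.7
0.0273 False [-0.      0.0301] 10.29 33.05
0.027 False [-0.      0.0302] 10.95 33.4
0.0267 False [-0.0001  0.0302] 12.81 33.75
0.0264 False [-0.0001  0.0302] 14.26 34.1
```

The tab stays at y = 0.030 while the force climbs to 14 N, so this is a hard stop. I'll hold, back off straight and verify.

Run:
```python
from h import *
move_l(w(a,t,0,.0261,ZP),qp,max_speed=.006)
for _ in range(5): dwell(.3); print(fx(get_state()))
move_l(w(a,t,0,.034,ZP),qp,max_speed=.01); show(); print(fx(get_state()))
move_l(w(a,t,0,.09,ZP),qp,max_speed=.08); move_l(w(a,t,0,.09,.16),qp,max_speed=.15)
move_ptp(w(a,t,0,.0,.20),q0); dwell(.3); T=wristT(); np.save('w5T.npy',T)
im=read_camera('wrist'); np.save('w5.npy',im); show()
cv2.imwrite('pics/w5.png',cv2.resize(im[80:240,150:420],None,fx=2.95,fy=2.95,interpolation=cv2.INTER_CUBIC)[:,:,::-1])
```

```text
(array([-0.    ,  0.0302]), 13.33)
(array([-0.    ,  0.0302]), 14.24)
(array([-0.0001,  0.0302]), 14.17)
(array([-0.    ,  0.0302]), 14.13)
(array([-0.    ,  0.0302]), 13.8)
t 36.79 open -0.0003 p [0.5339 0.0455 0.0423] F [-0.1  1.2 -1.2] M [-0.02 -0.01  0.01]
(array([0.    , 0.0338]), 1.19)
t 40.45 open -0.0001 p [0.5456 0.0139 0.2   ] F [-1.  -0.3  0.2] M [ 0.02 -0.04 -0.01]
```

View pics/w5.png

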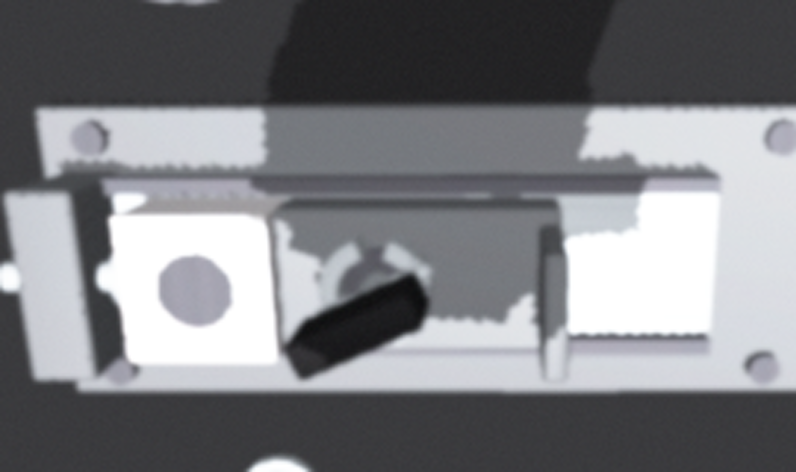

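The picture shows the block touching the screw head (about 110,275), the carriage nose against the block (about 277,285), the knob still turned, and the gripper clear. Handing in.

```bash
python3 -c "
from workcell import *
print(finish_job())"
```

```text
the job is handed in; nothing more can be done
None
```

The plunger is parked in its rest notches, the block is home against the stop screw with the carriage against it, and the job is handed in at about 40 s of the allowed 64 s.

- **Plunger:** I lifted it about 15 mm and twisted it 1.15 rad clockwise. When I lowered it, the pull fell away at 9.8 mm of lift, which matches the notches, and it stayed there after release.
- **Carriage:** I pushed it on the tab until it stopped hard at about 43 mm of travel. The tab then did not move as the force rose to about 14 N. I held 13–14 N for about 1.5 s, then backed straight off.
- **Last check:** The final wrist picture shows the block against the screw head, the carriage nose against the block, the knob still turned, and the gripper clear and touching nothing.

**What disagreed:**
- **Fingertips:** They are about 33 mm short of the stated TCP. The first grasp therefore closed on nothing above the knob, so I measured the offset with a touch of about 5 N on the knob's top and regripped.
- **Push force:** The steady push was slightly under the nominal 15 N. The fast contact stop trips at an 8 N change; I did not record the peak force at that moment.

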